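# Load the spacer column and swing its keeper over

### The arm

A 6-joint arm with a two-finger parallel gripper is mounted at the origin on a cart in front of the work surface, level with it; the furniture and walls round the work are solid. World frame = base frame: x ahead of the robot, y to its left, z up, the work surface at z = 0. Lengths are in m, angles in rad, forces in N, time in s.
With the tool pointing down it reaches from about 0.275 to 0.75 m from the base axis. Payload 10.2 kg.
Tool frame: the origin (TCP) lies at the very end of the fingers, on their centre line; the grasp point (between the pads) lies arm.grip_point_offset behind it (arm.grip_point_offset is the distance from the TCP to the grasp point, in m); z points along the fingers, y is the line along which they close (so a half turn about z gives the same grasp; the last joint's range is limited). The gripper opens to 85 mm and grips with 20 to 120 N. Pads are 22 mm wide; open, the fingers measure 114 mm over their backs; the gripper's body (76 mm by 85 mm) begins 54 mm behind the grasp point. The pads swing forward as they close: fully open they stand 13 mm farther back than shut.
Start: joints at [-1.516, 0.313, 1.498, -0, 1.331, -0.223], TCP at [0.144, -0.505, 0.231] pointing down, gripper open.
Joint ranges: [-2.94, 2.94], [-0.97, 2.17], [0.19, 2.56], [-1.23, 4.37], [0.02, 3.11], [-2.88, 2.88]. Speed limits (rad/s): [2.39, 2.39, 3.01, 3.14, 3.14, 3.14].

### API

Orientations are given as a unit quaternion [w, x, y, z].
In Python, from rig import monitor, snapshot, close_job, arm gives the robot as it stands.
- The arm moves only by the tool carry_out, never from a script. Its argument "deltas" is a list of rows, each an object of numbers: "fingers": the opening in per cent of the stroke, from 0 (shut) to 100 (fully open); "tx", "ty", "tz": the shift along the tool's x, y, z normalised to -1 to 1, where 1 is 40 cm; "rx", "ry", "rz": the turn, a rotation vector about the tool's x, y, z normalised to -1 to 1, where 1 is 30 degrees. In form: [{"fingers": .., "tx": .., "ty": .., "tz": .., "rx": .., "ry": .., "rz": ..}, ...]. A call has 1 to 10 rows; each row is the pose to reach, as a shift and turn from the pose commanded when the call began, along the tool's axes at that moment; what a row does not reach only later rows make up. A row lasts 1/10 s, in which the tool goes at most 50 mm and 8.59 degrees, less where a joint would pass 70% of its speed; a pose out of reach is approached as far as the arm can. A call with a number of a shift or a turn outside -1 to 1 is refused whole. A call with a gripper value outside its range is refused whole. The fingers move at their own pace and stop on an object; "grip_force" is the grip in N (left out, the last holds). Time passes only in rows, so rows that repeat a pose let the fingers close. It gives the time, the measured TCP pose, the force, the opening and the grip force at its end, in the units of the state.
- monitor.read_state(): the state, without advancing time (a new reading comes with each control period).
- snapshot(name): name is "side" or "top"; returns a dict with "pixels" (420x560x3 uint8, red, green, blue), "intrinsics" (3x3 intrinsics, pixels), "k1" (the pictures are not rectified: a ray, as slopes to the right and down, at radius r is drawn at 1 + k1 r^2 times it, then the intrinsics apply), "position" and "attitude" of the camera in the world. Camera axes: x right, y down, z forward; pixel columns grow to the right and rows downward; lengths in m; the calibration is good to about 2 mm. A picture is of the moment at which its call begins. There is no depth.
- close_job(): hands the job in; it is judged then, once.
The state is a dict: "time": time; "q": joint angles; "joint_vel": joint speeds; "joint_torque": joint torques, N m; "tool_pos": TCP position; "tcp_rot": TCP orientation; "wrist_force": force on the tool from outside, world axes, zero at the start; "wrist_torque": the same for the moment, N m; "finger_gap": finger opening in m; "grip_force": force on a finger pad.
Only numpy, scipy, OpenCV 4.12 (cv2) and the standard library are available. Lean on these libraries where they do the work, as an engineer would, in place of code of your own. Each camera call takes 0.05 s, during which the arm holds its last target. There are 200 camera calls.

### The job

Stack the three rings in the clear tube of the column holder: the black ring at the bottom, then the brass ring, then the white ring on top, each dropped in flat so that it lies on the one below. Then swing the blue keeper arm fully home over the tube mouth, and leave the vial, the tweezers and the specimen puck where they stand.

Things in the scene. Friction and masses are not known exactly. Their poses are not given: they have to be found in the camera images.
- black_ring_mid (a point): Centre of the black plastic spacer ring: a flat ring 60 mm outside diameter, 16 mm thick, with a 34 mm hole, about 60 g (varies), lying flat on the table. The point is on its axis, half-way through its thickness (8 mm above its underside); z is the ring's axis. The tall microtome stands close behind the rings (from x = 0.55; its handwheel from 0.49): carry along its front.
- brass_ring_mid (a point): Centre of the brass aperture ring: a flat ring 60 mm outside diameter, 16 mm thick, with a 20 mm hole, about 280 g (varies), lying flat on the table. The point is on its axis, half-way through its thickness (8 mm above its underside); z is the ring's axis. The tall microtome stands close behind the rings (from x = 0.55; its handwheel from 0.49): carry along its front.
- white_ring_mid (a point): Centre of the white plastic spacer ring: a flat ring 60 mm outside diameter, 16 mm thick, with a 34 mm hole, about 60 g (varies), lying flat on the table. The point is on its axis, half-way through its thickness (8 mm above its underside); z is the ring's axis. The tall microtome stands close behind the rings (from x = 0.55; its handwheel from 0.49): carry along its front.
- tube_mouth (a point): Centre of the open mouth of the clear upright tube, level with the top of its lip, 68 mm above the table. z is up, along the tube. Smooth bore, 63 mm; over its top 8 mm the wall flares out to a funnel lip, 72 mm inside and 79 mm outside at the top. The tube stands on an aluminium foot plate (104 x 165 x 8 mm) fixed to the table, its yaw varies.
- tube_floor (a point): Centre of the tube's inner floor, 60 mm below its mouth. Stacked rings have their centres 8, 24 and 40 mm above it; the top one ends 12 mm below the lip. Fingers round a 60 mm ring do not fit into the bore: hold a ring by its upper part and let it go, level and centred, with its lower edge in the flared lip; it slides down by itself.
- keeper_pivot (a point): Point on the upright hinge axis of the keeper arm, at the height of its knob's middle (95 mm above the table). The pivot post stands beside the tube, 80 mm from the tube's axis, in the -y direction of tube_mouth; post and arm hub (26 mm wide) reach up to 83 mm above the table.
- keeper_knob (a point): Middle of the red upright knob (16 mm diameter, 24 mm high, top 107 mm above the table) on the end of the blue keeper arm, 80 mm from the pivot axis. The arm is a flat level bar 20 mm wide, 6 mm thick, whose underside is 3 mm above the tube's lip (71 mm above the table). When the arm is home the knob stands over the centre of the tube.
- keeper (a joint): Angle of the keeper arm about the upright pivot: 0 = home over the tube mouth, against its stop; it grows as the arm swings away (counter-clockwise from above, towards the robot), up to 1.9. It turns stiffly (about 0.5 N at the knob) and stays where it is left; at the start it stands open at 1.25 to 1.75.
- scint_vial: Bystander: small clear vial with a white cap, 28 mm diameter, 62 mm high; origin at the centre of its underside.
- block_puck: Bystander: round white puck with small tan resin blocks on it, 36 mm diameter, 22 mm high; origin at the centre of its underside.
- tweezers: Bystander: steel tweezers, 110 mm long, 10 mm high, lying flat between the rings and the holder; origin at the centre of their underside.

How it is judged:
On the way, in this order (a step that is already met when the one before it is completed fails the run):
1. the black ring lies flat on the tube's floor (horizontal distance between black_ring_mid and tube_mouth below 0.004 m and z of black_ring_mid in the frame of tube_mouth between -0.056 and -0.048 m and angle between the z axis of black_ring_mid and the z axis of tube_mouth, either way round below 0.08 rad), for 0.2 s.
2. the brass ring lies flat on the black ring in the tube (all of step 1 and horizontal distance between brass_ring_mid and tube_mouth below 0.004 m and z of brass_ring_mid in the frame of tube_mouth between -0.04 and -0.032 m and angle between the z axis of brass_ring_mid and the z axis of tube_mouth, either way round below 0.08 rad), for 0.2 s.
3. the white ring lies flat on the brass ring in the tube (all of step 2 and horizontal distance between white_ring_mid and tube_mouth below 0.004 m and z of white_ring_mid in the frame of tube_mouth between -0.024 and -0.016 m and angle between the z axis of white_ring_mid and the z axis of tube_mouth, either way round below 0.08 rad), for 0.2 s.
At the end, for the whole second after the job is handed in: The black, brass and white rings lie in the tube in that order from the bottom, flat (within 0.08 rad), each within 4 mm of its stacked height and of the tube's axis, and the keeper arm is home over the mouth (joint below 0.12 rad) (all of step 3 and value of joint keeper below 0.12 rad); the robot touches nothing.
It fails at once if the vial is moved more than 30 mm (distance of scint_vial from where it was at the start of the episode above 0.03 m).
It fails at once if the specimen puck is moved more than 30 mm (distance of block_puck from where it was at the start of the episode above 0.03 m).
It fails at once if the tweezers is moved more than 30 mm (distance of tweezers from where it was at the start of the episode above 0.03 m).
It also fails if it takes over 64 s, if anything falls off the work surface, if the arm or the gripper's body presses on something with over 40 N, if the wrist force passes 120 N, or if a joint passes its speed limit or range.

## Working session

There is one attempt and no reset: what is moved stays moved. The work goes in short steps, Python scripts to look and compute and a tool call to move; the robot and the scene stay as the last step left them, time stands still between calls to the robot, and variables do not carry over. Pictures are saved under pics/ and viewed, at most 10 in all, crops included, and the job is handed in when it is done.

Besides the shell and the picture viewer there is one more tool, called after "Emit:" in YAML: its name, and indented under it one key for each argument. carry_out: Moves the arm, as the interface text tells. Scaled input: -1 to 1 covers 40 cm each way for a shift and 30 degrees each way for a turn. Its arguments: {"type":"object","properties":{"deltas":{"type":"array"},"grip_force":{"type":"number"}},"required":["deltas"]}

```bash
ls; mkdir -p pics; cat > h.py <<'E'
import numpy as np, cv2
from rig import monitor, snapshot, close_job, arm
from scipy.spatial.transform import Rotation as R
def rot(q): return R.from_quat([q[1],q[2],q[3],q[0]]).as_matrix()
def shot(n,f=None):
    s=snapshot(n)
    if f: cv2.imwrite('pics/'+f,s['pixels'][:,:,::-1])
    return s
def att(s):
    a=np.array(s['attitude']); return a if a.shape==(3,3) else rot(a)
def ray(s,px):
    K=np.array(s['intrinsics']); k=s['k1']
    d=cv2.undistortPoints(np.array(px,float).reshape(-1,1,2),K,np.array([k,0,0,0.])).reshape(-1,2)
    d=np.c_[d,np.ones(len(d))]@att(s).T
    return np.array(s['position']),d
def onz(s,px,z):
    p,d=ray(s,px); return p+d*((z-p[2])/d[:,2])[:,None]
def proj(s,P):
    P=(np.array(P,float).reshape(-1,3)-s['position'])@att(s)
    x=P[:,:2]/P[:,2:]; r2=(x**2).sum(1,keepdims=True); x=x*(1+s['k1']*r2)
    K=np.array(s['intrinsics']); return x@K[:2,:2].T+K[:2,2]
E
python3 - <<'E'
from h import *
for n in('top','side'):
    s=shot(n,n+'0.png'); print(n,s['intrinsics'],s['k1'],s['position'],s['attitude'])
st=monitor.read_state();print(st,arm.grip_point_offset)
E
```

```text
pics
top [[412.85710433   0.         275.36640374]
 [  0.         412.85710433 211.75687002]
 [  0.           0.           1.        ]] 0.03139509371033468 [0.40964338 0.03042378 1.20947214] [ 0.01371824 -0.6980044   0.71527753 -0.03130062]
side [[504.32941952   0.         269.95507874]
 [  0.         504.32941952 217.31803439]
 [  0.           0.           1.        ]] -0.06540605059361236 [-0.05780776  0.90068623  0.70837933] [ 0.13654266 -0.24943464  0.83035325 -0.47922014]
{'time': 0.1, 'q': array([-1.51638751e+00,  3.13411390e-01,  1.49834400e+00, -1.85362355e-05,
        1.33100198e+00, -2.23403636e-01]), 'joint_vel': array([-0.00012591, -0.00053127,  0.00046738, -0.00125009, -0.00085526,
        0.00041033]), 'joint_torque': array([ 1.66720551e-03, -4.12906301e+01, -2.60143876e+01, -2.71070776e-04,
        3.04493740e-03,  4.99513519e-06]), 'tool_pos': array([ 0.14395205, -0.50464569,  0.23078987]), 'tcp_rot': array([-5.81040866e-04,  9.90367559e-01,  1.38462119e-01,  4.01797552e-05]), 'wrist_force': array([ 0.47611692, -0.141734  , -0.03328067]), 'wrist_torque': array([0.0384119 , 0.01965326, 0.04697934]), 'grip_force': 0.0, 'finger_gap': 0.0854164130473616} 0.0187
```

View pics/top0.png

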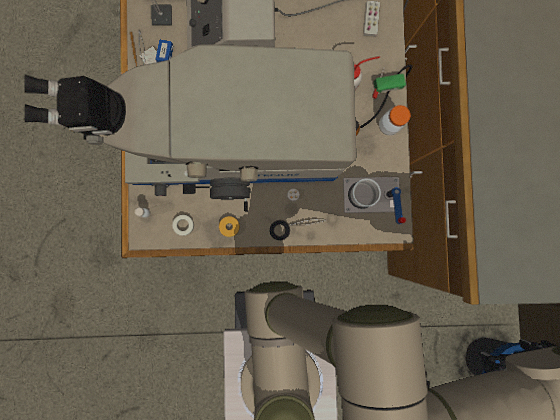

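View pics/side0.png

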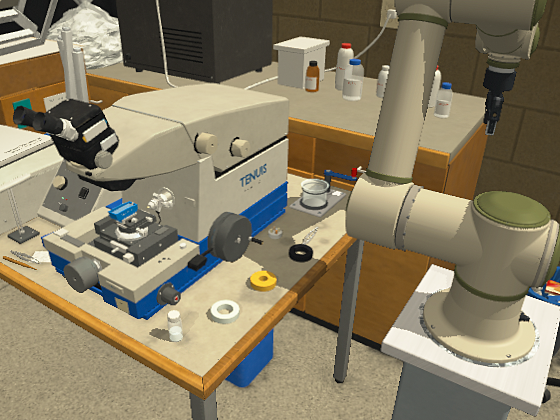

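Top view: white ring (182,224), brass (229,226), black (279,230), tweezers (307,221), puck (293,194), tube (364,193), pivot (394,190) and red knob (401,219). Side view: white (225,312), brass (263,281), black (300,253), tube (315,192), knob (355,172).

```bash
cat > m.py <<'E'
from h import *
def blob(s,c,w,f):
    im=s['pixels'];u,v=c;x0,y0=max(u-w,0),max(v-w,0)
    roi=im[y0:v+w,x0:u+w]; 
    m=f(cv2.cvtColor(roi,cv2.COLOR_RGB2HSV).astype(int)).astype(np.uint8)
    cs,_=cv2.findContours(m,cv2.RETR_EXTERNAL,cv2.CHAIN_APPROX_NONE)
    k=max(cs,key=cv2.contourArea)
    e=cv2.fitEllipse(k); return np.array(e[0])+[x0,y0],e[1],e[2]
def tri(a,pa,b,pb):
    p,d=ray(a,pa);q,e=ray(b,pb);d=d[0]/np.linalg.norm(d[0]);e=e[0]/np.linalg.norm(e[0])
    t=np.linalg.lstsq(np.c_[d,-e],q-p,rcond=None)[0]
    A,B=p+d*t[0],q+e*t[1]; return (A+B)/2,np.linalg.norm(A-B)
white=lambda h:(h[...,2]>185)&(h[...,1]<40)
brass=lambda h:(h[...,1]>140)&(h[...,0]>12)&(h[...,0]<32)&(h[...,2]>90)
black=lambda h:(h[...,2]<48)
red=lambda h:((h[...,0]<8)|(h[...,0]>172))&(h[...,1]>150)&(h[...,2]>60)
E
python3 - <<'E'
from m import *
t=shot('top');s=shot('side')
for n,f,a,b,w in(('white',white,(182,224),(225,312),18),('brass',brass,(229,226),(263,281),18),('black',black,(279,230),(300,253),16),('knob',red,(401,219),(355,172),10)):
    A=blob(t,a,w,f);B=blob(s,b,w+3,f)
    print(n,A,B,*tri(t,A[0],s,B[0]))
def crop(s,x,y,w,h,k): return cv2.resize(s['pixels'][y:y+h,x:x+w,::-1],None,fx=k,fy=k,interpolation=cv2.INTER_CUBIC)
a=crop(t,260,170,160,75,5);b=crop(s,240,150,160,45,5)
cv2.imwrite('pics/c1.png',np.vstack([a,b]))
E
```

```text
Traceback (most recent call last):
  File "m.py", line 8, in blob
    e=cv2.fitEllipse(k); return np.array(e[0])+[x0,y0],e[1],e[2]
cv2.error: OpenCV(4.12.0) /io/opencv/modules/imgproc/src/shapedescr.cpp:361: error: (-201:Incorrect size of input array) There should be at least 5 points to fit the ellipse in function 'fitEllipseNoDirect'
```

```bash
cat > run.py <<'E'
from m import *
t=shot('top');s=shot('side')
for n,f,a,b,w in(('white',white,(182,224),(225,312),18),('brass',brass,(229,226),(263,281),18),('black',black,(279,230),(300,253),16),('knob',red,(401,219),(355,172),10)):
  try:
    A=blob(t,a,w,f);B=blob(s,b,w+3,f)
    print(n,A,B,*tri(t,A[0],s,B[0]))
  except Exception as e: print(n,'fail',t['pixels'][a[1]-4:a[1]+5:4,a[0]-12:a[0]+13:4].tolist())
def crop(s,x,y,w,h,k): return cv2.resize(s['pixels'][y:y+h,x:x+w,::-1],None,fx=k,fy=k,interpolation=cv2.INTER_CUBIC)
a=crop(t,260,170,160,75,5);b=crop(s,240,150,160,45,5)
cv2.imwrite('pics/c1.png',np.vstack([a,b]))
E
python3 run.py
```

```text
white fail [[[136, 124, 104], [180, 176, 156], [166, 166, 148], [124, 114, 92], [153, 145, 125], [183, 181, 162], [133, 120, 101]], [[136, 123, 104], [176, 173, 153], [122, 113, 91], [130, 117, 96], [147, 130, 109], [181, 178, 159], [122, 109, 91]], [[139, 125, 106], [182, 178, 158], [72, 68, 61], [77, 68, 59], [77, 70, 58], [180, 179, 161], [132, 121, 99]]]
brass (array([228.69425583, 226.03572464]), (19.427793502807617, 19.712854385375977), 23.642900466918945) (array([262.84499931, 280.5422554 ]), (19.841217041015625, 26.401161193847656), 90.33647155761719) [0.4478976  0.13620175 0.0078955 ] 0.0006685078338420499
black (array([279.13040733, 229.80502319]), (18.791187286376953, 19.205829620361328), 26.574722290039062) (array([300.30749702, 252.66394806]), (16.83934783935547, 23.461544036865234), 92.28094482421875) [ 0.43368176 -0.00973973  0.00748411] 0.0014300852842420806
knob (array([401.5, 220. ]), (4.466207027435303, 7.45802640914917), 87.05238342285156) (array([353.63420486, 172.00644016]), (5.160123825073242, 9.303236961364746), 9.29687786102295) [ 0.4508959  -0.33947247  0.09501389] 0.002317703532357513
```

View pics/c1.png

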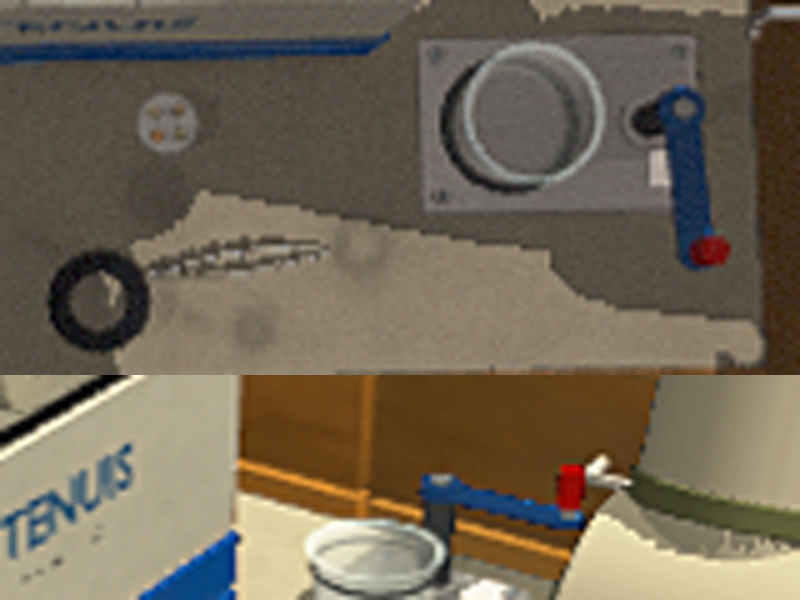

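Crop: lip ellipse centre at top (366.8,192.6) and side (315,185.6); hub top at top (396.6,191) and side (328,171); knob red. Tweezer tip lies just right of and above the black ring.

```bash
python3 - <<'E'
from m import *
t=shot('top');s=shot('side')
w2=lambda h:(h[...,2]>158)&(h[...,1]<50)
A=blob(t,(182,224),18,w2);B=blob(s,(225,312),22,w2);print('white',A,B,*tri(t,A[0],s,B[0]))
for n,a,b in(('lip',(366.6,192.6),(315,185.6)),('hub',(396.6,191),(328,171)),('handle',(247,206),(258,241)),('puck',(293.4,194.5),(275,232)),('vial cap',(138.5,211),(176,316))):
    print(n,*tri(t,a,s,b))
print('lip@68',onz(t,(366.6,192.6),.068),onz(s,(315,185.6),.068),'hub',onz(t,(396.6,191),.083))
# lip ring edge fit in top view: bright thin ring
im=cv2.cvtColor(t['pixels'],cv2.COLOR_RGB2GRAY)[172:214,345:388]
im=cv2.resize(t['pixels'][140:220,180:420,::-1],None,fx=3.3,fy=3.3,interpolation=cv2.INTER_CUBIC)
b=cv2.resize(s['pixels'][170:340,150:390,::-1],None,fx=1.9,fy=1.9,interpolation=cv2.INTER_CUBIC)
c=np.zeros((600,800,3),np.uint8);c[:264,:792]=im;c[270:270+b.shape[0],:b.shape[1]]=b;cv2.imwrite('pics/c2.png',c)
E
```

```text
white (array([182.41737366, 224.64508247]), (19.000167846679688, 19.42646598815918), 45.19944381713867) (array([225.41017342, 310.50570679]), (22.084945678710938, 28.339872360229492), 102.03875732421875) [0.45449319 0.26845481 0.01061318] 0.0008242959422652576
lip [ 0.53054649 -0.25577801  0.06313759] 0.0009741172442980725
hub [ 0.53131511 -0.33539294  0.07833544] 0.0006484689133983302
handle [0.5001671  0.07937831 0.06543759] 0.00010842156584368252
puck [ 0.53590836 -0.05401069  0.0089871 ] 0.0017320359900857172
vial cap [0.49151115 0.37759436 0.05725798] 0.00568074601208112
lip@68 [[ 0.52960527 -0.25479169  0.068     ]] [[ 0.52653085 -0.24681923  0.068     ]] hub [[ 0.5305273  -0.33403514  0.083     ]]
```

View pics/c2.png

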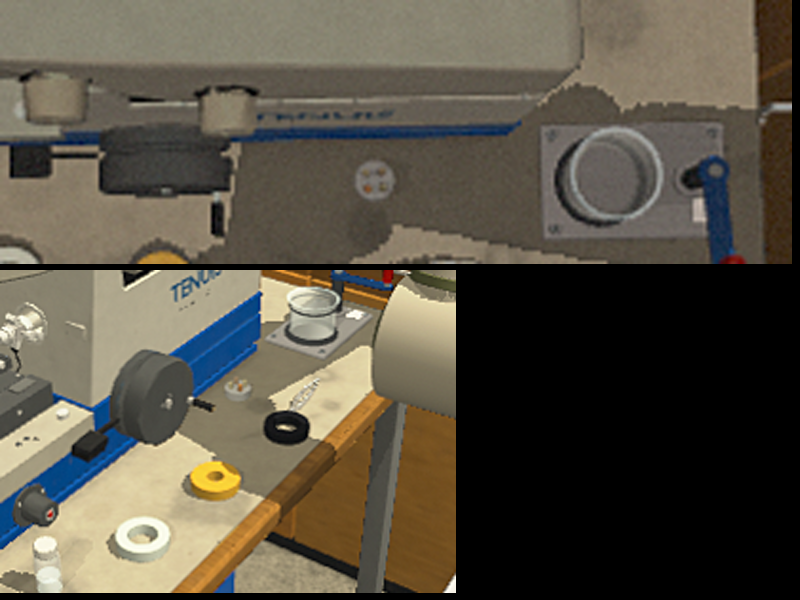

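```bash
cat > go.py <<'E'
# usage: go.py x y z yaw_of_tool_x_deg  -> normalised numbers
import sys
from h import *
def Rd(yaw):
    c,s=np.cos(yaw),np.sin(yaw); return np.array([[c,s,0],[s,-c,0],[0,0,-1]])
def conv(p,yawdeg,st=None):
    st=st or monitor.read_state(); M=rot(st['tcp_rot'])
    d=M.T@(np.array(p)-st['tool_pos'])/.4
    r=R.from_matrix(M.T@Rd(np.radians(yawdeg))).as_rotvec(degrees=True)/30
    print('t',d.round(4),'r',r.round(4),'mm',np.linalg.norm(d)*400//1, 'q',st['q'].round(2),'time',st['time'])
if __name__=='__main__':
    a=list(map(float,sys.argv[1:])); conv(a[:3],a[3])
E
python3 go.py 0.4337 -0.0097 0.12 90
```

```text
t [ 1.036  -0.9917  0.2783] r [-3.0000e-04 -4.0000e-04 -2.4694e+00] mm 584.0 q [-1.52  0.31  1.5   0.    1.33 -0.22] time 0.4
```

Emit:
carry_out:
  deltas:
    - {"tx":0.62,"ty":-0.6,"tz":0.05,"rz":-1,"fingers":100}
    - {"tx":0.62,"ty":-0.6,"tz":0.05,"rz":-1,"fingers":100}
    - {"tx":0.62,"ty":-0.6,"tz":0.05,"rz":-1,"fingers":100}
    - {"tx":0.62,"ty":-0.6,"tz":0.05,"rz":-1,"fingers":100}
    - {"tx":0.62,"ty":-0.6,"tz":0.05,"rz":-1,"fingers":100}
    - {"tx":0.62,"ty":-0.6,"tz":0.05,"rz":-1,"fingers":100}
    - {"tx":0.62,"ty":-0.6,"tz":0.05,"rz":-1,"fingers":100}
    - {"tx":0.62,"ty":-0.6,"tz":0.05,"rz":-1,"fingers":100}
  grip_force: 40

```text
validation failed for argument at $.de...
```

```bash
python3 go.py 0.4337 -0.0097 0.08 90
```

```text
t [ 1.036  -0.9916  0.3783] r [-3.0000e-04 -4.0000e-04 -2.4694e+00] mm 593.0 q [-1.52  0.31  1.5   0.    1.33 -0.22] time 0.4
```

Emit:
carry_out:
  deltas:
    - {"fingers":100,"tx":0.62,"ty":-0.6,"tz":0.05,"rx":0,"ry":0,"rz":-1}
    - {"fingers":100,"tx":0.62,"ty":-0.6,"tz":0.05,"rx":0,"ry":0,"rz":-1}
    - {"fingers":100,"tx":0.62,"ty":-0.6,"tz":0.05,"rx":0,"ry":0,"rz":-1}
    - {"fingers":100,"tx":0.62,"ty":-0.6,"tz":0.05,"rx":0,"ry":0,"rz":-1}
    - {"fingers":100,"tx":0.62,"ty":-0.6,"tz":0.05,"rx":0,"ry":0,"rz":-1}
    - {"fingers":100,"tx":0.62,"ty":-0.6,"tz":0.05,"rx":0,"ry":0,"rz":-1}
    - {"fingers":100,"tx":0.62,"ty":-0.6,"tz":0.05,"rx":0,"ry":0,"rz":-1}
    - {"fingers":100,"tx":0.62,"ty":-0.6,"tz":0.05,"rx":0,"ry":0,"rz":-1}
  grip_force: 40

```text
time: 1.2
tool_pos: [0.3181, -0.202, 0.2112]
tcp_rot: [-0.0, 0.92, 0.393, 0.0]
wrist_force: [0.3, 0.2, 0.1]
finger_gap: 0.0851
grip_force: 0.0
```

```bash
python3 go.py 0.4337 -0.0097 0.08 90
```

```text
t [ 0.5469 -0.1234  0.3286] r [ 1.0000e-04 -1.9000e-03 -1.4573e+00] mm 259.0 q [-0.88 -0.    1.93  0.    1.22 -0.12] time 1.2
```

Emit:
carry_out:
  deltas:
    - {"fingers":100,"tx":0.547,"ty":-0.123,"tz":0.329,"rx":0,"ry":0,"rz":-1}
    - {"fingers":100,"tx":0.547,"ty":-0.123,"tz":0.329,"rx":0,"ry":0,"rz":-1}
    - {"fingers":100,"tx":0.547,"ty":-0.123,"tz":0.329,"rx":0,"ry":0,"rz":-1}
    - {"fingers":100,"tx":0.547,"ty":-0.123,"tz":0.329,"rx":0,"ry":0,"rz":-1}
    - {"fingers":100,"tx":0.547,"ty":-0.123,"tz":0.329,"rx":0,"ry":0,"rz":-1}
    - {"fingers":100,"tx":0.547,"ty":-0.123,"tz":0.329,"rx":0,"ry":0,"rz":-1}
    - {"fingers":100,"tx":0.547,"ty":-0.123,"tz":0.329,"rx":0,"ry":0,"rz":-1}

```text
time: 1.9
tool_pos: [0.4335, -0.0143, 0.0791]
tcp_rot: [-0.001, 0.788, 0.616, -0.001]
wrist_force: [-0.2, -0.5, 0.4]
finger_gap: 0.0855
grip_force: 0.0
```

```bash
python3 go.py 0.4337 -0.0097 0.004 90; python3 -c "
from h import *
s=shot('side');im=s['pixels'][170:290,220:380,::-1];cv2.imwrite('pics/c3.png',cv2.resize(im,None,fx=4,fy=4,interpolation=cv2.INTER_CUBIC))"
```

```text
t [ 0.0112 -0.002   0.1877] r [-3.100e-03 -2.000e-04 -4.656e-01] mm 75.0 q [-0.3   0.32  1.95 -0.    0.88 -0.06] time 1.9
```

View pics/c3.png

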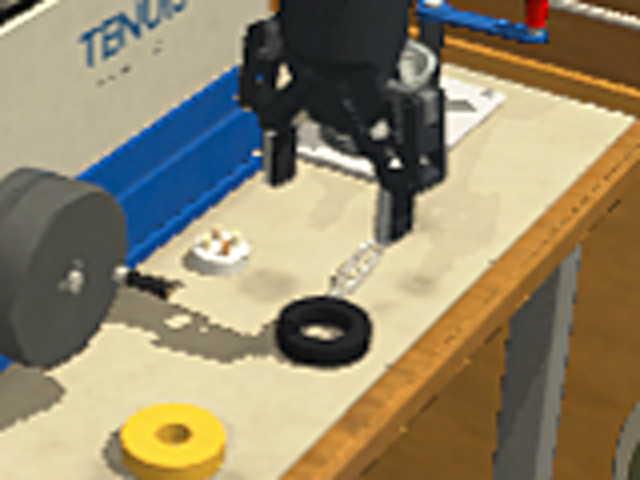

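The gripper hangs above the black ring (crop 323,330); fingertips at side pixels about (318,229) and (290,216). Check against the expected projection.

```bash
python3 -c "
from h import *
s=shot('side')
print(proj(s,[[.4335,-.0143,z] for z in (.079,.085,.092)]), proj(s,[[.4335+e*.0425,-.0143+e*(-.24)*.0425,.092] for e in(-1,1)]))"; python3 go.py 0.4337 -0.0097 0.05 90
```

```text
[[302.89825953 227.16573121]
 [303.01166404 225.027848  ]
 [303.14459026 222.52004738]] [[316.76776456 229.60935594]
 [290.11302883 215.73997987]]
t [ 0.0149 -0.0036  0.0758] r [ 0.0017  0.0008 -0.4708] mm 30.0 q [-0.31  0.31  1.95 -0.    0.88 -0.06] time 2.0
```

Emit:
carry_out:
  deltas:
    - {"fingers":100,"tx":0.014,"ty":-0.003,"tz":0.06,"rx":0,"ry":0,"rz":-0.47}
    - {"fingers":100,"tx":0.014,"ty":-0.003,"tz":0.12,"rx":0,"ry":0,"rz":-0.47}
    - {"fingers":100,"tx":0.014,"ty":-0.003,"tz":0.196,"rx":0,"ry":0,"rz":-0.47}
    - {"fingers":100,"tx":0.014,"ty":-0.003,"tz":0.196,"rx":0,"ry":0,"rz":-0.47}
    - {"fingers":60,"tx":0.014,"ty":-0.003,"tz":0.196,"rx":0,"ry":0,"rz":-0.47}
    - {"fingers":60,"tx":0.014,"ty":-0.003,"tz":0.196,"rx":0,"ry":0,"rz":-0.47}
    - {"fingers":60,"tx":0.014,"ty":-0.003,"tz":0.196,"rx":0,"ry":0,"rz":-0.47}
    - {"fingers":60,"tx":0.014,"ty":-0.003,"tz":0.196,"rx":0,"ry":0,"rz":-0.47}

```text
time: 2.8
tool_pos: [0.4347, -0.0097, 0.0033]
tcp_rot: [0.002, 0.707, 0.707, 0.001]
wrist_force: [-2.3, -3.4, 9.5]
finger_gap: 0.0573
grip_force: 41.2
```

```bash
python3 -c "
from h import *
s=shot('side');im=s['pixels'][210:270,260:340,::-1];cv2.imwrite('pics/c4.png',cv2.resize(im,None,fx=7,fy=7,interpolation=cv2.INTER_CUBIC))
print(monitor.read_state())";python3 go.py 0.4337 -0.0097 0.05 90
```

```text
{'time': 2.85, 'q': array([-2.92846956e-01,  4.70614969e-01,  1.99234157e+00, -7.87275644e-04,
        6.75268973e-01, -2.92304235e-01]), 'joint_vel': array([ 0.00309015,  0.00163081, -0.00108467, -0.00018309, -0.0010985 ,
        0.00052697]), 'joint_torque': array([  1.34214811, -34.17912126, -14.29395318,   0.48362464,
        -0.51028825,  -0.08550066]), 'tool_pos': array([ 0.43473375, -0.00973883,  0.00328118]), 'tcp_rot': array([1.59988680e-03, 7.07080673e-01, 7.07130842e-01, 5.79280610e-04]), 'wrist_force': array([-2.584194  , -2.91960201,  9.11721488]), 'wrist_torque': array([-0.44818275,  0.49087187, -0.06705039]), 'grip_force': 41.177335379716595, 'finger_gap': 0.05711862571753368}
t [-1.000e-04 -2.200e-03 -1.168e-01] r [0.0059 0.0028 0.0001] mm 46.0 q [-0.29  0.47  1.99 -0.    0.68 -0.29] time 2.85
```

View pics/c4.png

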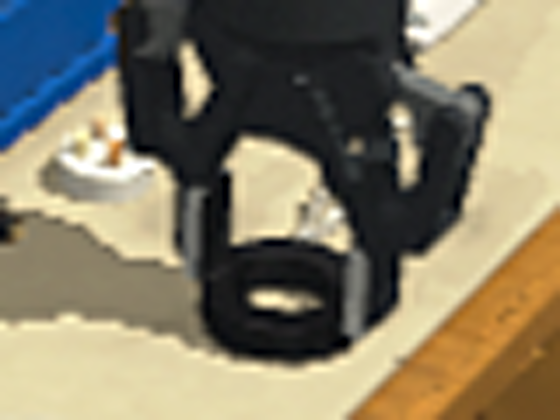

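Emit:
carry_out:
  deltas:
    - {"fingers":60,"tx":0,"ty":0,"tz":-0.05,"rx":0,"ry":0,"rz":0}
    - {"fingers":60,"tx":0,"ty":0,"tz":-0.15,"rx":0,"ry":0,"rz":0}
    - {"fingers":60,"tx":0,"ty":0,"tz":-0.27,"rx":0,"ry":0,"rz":0}
    - {"fingers":60,"tx":-0.06,"ty":0,"tz":-0.32,"rx":0,"ry":0,"rz":0}
    - {"fingers":60,"tx":-0.16,"ty":0.02,"tz":-0.32,"rx":0,"ry":0,"rz":0}
    - {"fingers":60,"tx":-0.28,"ty":0.02,"tz":-0.32,"rx":0,"ry":0,"rz":0}
    - {"fingers":60,"tx":-0.4,"ty":0.02,"tz":-0.32,"rx":0,"ry":0,"rz":0}
    - {"fingers":60,"tx":-0.5,"ty":0.04,"tz":-0.32,"rx":0,"ry":0,"rz":0}
    - {"fingers":60,"tx":-0.59,"ty":0.08,"tz":-0.32,"rx":0,"ry":0,"rz":0}
    - {"fingers":60,"tx":-0.613,"ty":0.17,"tz":-0.32,"rx":0,"ry":0,"rz":0}

```text
time: 3.85
tool_pos: [0.5011, -0.2581, 0.1311]
tcp_rot: [0.001, 0.709, 0.705, -0.0]
wrist_force: [-0.4, 0.0, 0.3]
finger_gap: 0.0573
grip_force: 44.2
```

```bash
python3 -c "
from h import *
s=shot('side')
print(proj(s,[[.4347,-.0097,.008]]),[ (z,proj(s,[[.406,-.0097,z]]).round(1)) for z in (.002,.006,.01)])";python3 go.py 0.5297 -0.2550 0.12 90
```

```text
[[300.24096768 252.38474   ]] [(0.002, array([[310.3, 258.1]])), (0.006, array([[310.4, 256.8]])), (0.01, array([[310.5, 255.4]]))]
t [0.0071 0.0593 0.0275] r [ 0.009   0.0055 -0.0059] mm 26.0 q [-0.68  0.5   1.5   0.    1.14 -0.68] time 3.9
```

```bash
python3 -c "
from h import *
s=shot('side');im=s['pixels'][130:220,270:370,::-1];cv2.imwrite('pics/c5.png',cv2.resize(im,None,fx=6,fy=6,interpolation=cv2.INTER_CUBIC))
st=monitor.read_state();x,y,z=st['tool_pos'];print(x,y,z)
for e in(-1,1):
  for d in (0,.004,.008): print(e,d,(proj(s,[[x+e*.0285,y+.011,z+d]])-[270,130])*6)
print('ring bottom rim',(proj(s,[[x+.03*np.cos(a),y+.03*np.sin(a),z-.003] for a in np.radians([180,150,120,90,60])])-[270,130])*6)
print('ring mid',(proj(s,[[x,y,z+.005]])-[270,130])*6)
"
```

```text
0.5039645655163385 -0.2560714248914222 0.13045096195994205
-1 0 [[374.67551943 240.65545513]]
-1 0.004 [[375.32089446 232.63544924]]
-1 0.008 [[375.9677671  224.59272415]]
1 0 [[264.5284018  211.04628568]]
1 0.004 [[265.00633817 203.13480518]]
1 0.008 [[265.48537535 195.20139646]]
ring bottom rim [[388.02921038 239.07064123]
 [365.24068516 248.38286795]
 [332.56524487 250.97507763]
 [299.14923185 246.0767014 ]
 [274.34610939 235.11414613]]
ring mid [[330.93980763 207.60448527]]
```

View pics/c5.png

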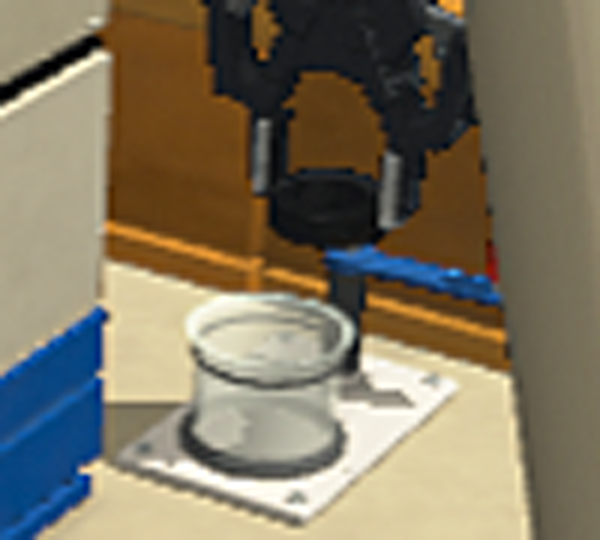

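```bash
python3 go.py 0.530 -0.2553 0.067 90
```

```text
t [0.0023 0.0646 0.1588] r [ 0.0055  0.0037 -0.0017] mm 68.0 q [-0.68  0.49  1.51  0.    1.13 -0.68] time 3.95
```

Emit:
carry_out:
  deltas:
    - {"fingers":60,"tx":0.002,"ty":0.065,"tz":0.03,"rx":0,"ry":0,"rz":0}
    - {"fingers":60,"tx":0.002,"ty":0.065,"tz":0.09,"rx":0,"ry":0,"rz":0}
    - {"fingers":60,"tx":0.002,"ty":0.065,"tz":0.12,"rx":0,"ry":0,"rz":0}
    - {"fingers":60,"tx":0.002,"ty":0.065,"tz":0.14,"rx":0,"ry":0,"rz":0}
    - {"fingers":60,"tx":0.002,"ty":0.065,"tz":0.159,"rx":0,"ry":0,"rz":0}
    - {"fingers":60,"tx":0.002,"ty":0.065,"tz":0.159,"rx":0,"ry":0,"rz":0}
    - {"fingers":60,"tx":0.002,"ty":0.065,"tz":0.159,"rx":0,"ry":0,"rz":0}

```text
time: 4.65
tool_pos: [0.5279, -0.2535, 0.0664]
tcp_rot: [0.0, 0.707, 0.707, 0.0]
wrist_force: [0.7, -0.2, -0.9]
finger_gap: 0.057
grip_force: 44.2
```

```bash
python3 go.py 0.530 -0.2553 0.067 90;  python3 -c "
from h import *
s=shot('side');im=s['pixels'][130:220,270:370,::-1];cv2.imwrite('pics/c6.png',cv2.resize(im,None,fx=6,fy=6,interpolation=cv2.INTER_CUBIC))"
```

```text
t [-0.0045  0.0053 -0.0015] r [0.0012 0.0009 0.0003] mm 2.0 q [-0.65  0.61  1.5   0.    1.03 -0.65] time 4.65
```

View pics/c6.png

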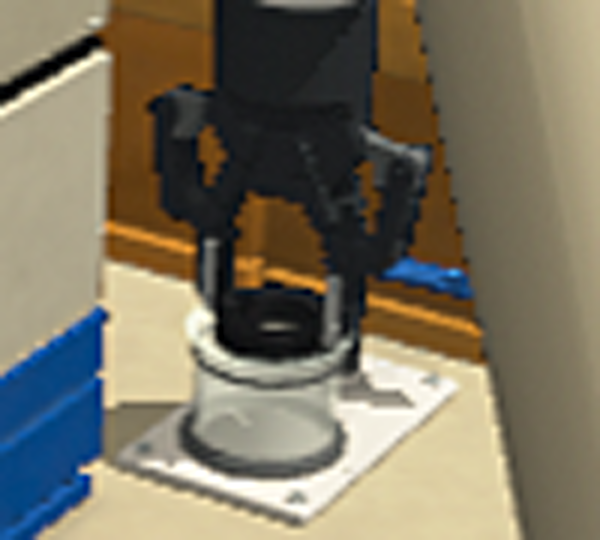

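The black ring sits in the lip (crop centre 270,325), pads just above the rim. Nudge 2 mm, release, lift.

Emit:
carry_out:
  deltas:
    - {"fingers":60,"tx":-0.0045,"ty":0.005,"tz":0,"rx":0,"ry":0,"rz":0}
    - {"fingers":60,"tx":-0.0045,"ty":0.005,"tz":0,"rx":0,"ry":0,"rz":0}
    - {"fingers":100,"tx":-0.0045,"ty":0.005,"tz":0,"rx":0,"ry":0,"rz":0}
    - {"fingers":100,"tx":-0.0045,"ty":0.005,"tz":0,"rx":0,"ry":0,"rz":0}
    - {"fingers":100,"tx":-0.0045,"ty":0.005,"tz":0,"rx":0,"ry":0,"rz":0}
    - {"fingers":100,"tx":-0.0045,"ty":0.005,"tz":-0.05,"rx":0,"ry":0,"rz":0}
    - {"fingers":100,"tx":-0.0045,"ty":0.005,"tz":-0.16,"rx":0,"ry":0,"rz":0}
    - {"fingers":100,"tx":-0.0045,"ty":-0.1,"tz":-0.18,"rx":0,"ry":0,"rz":0}
    - {"fingers":100,"tx":0.06,"ty":-0.2,"tz":-0.18,"rx":0,"ry":0,"rz":0}
    - {"fingers":100,"tx":0.16,"ty":-0.22,"tz":-0.18,"rx":0,"ry":0,"rz":0}

```text
time: 5.7
tool_pos: [0.437, -0.1895, 0.1378]
tcp_rot: [-0.0, 0.708, 0.706, -0.0]
wrist_force: [1.9, 0.0, 0.8]
finger_gap: 0.0852
grip_force: 0.0
```

```bash
python3 go.py 0.4475 0.1362 0.06 0;  python3 -c "
from h import *
s=shot('side');t=shot('top')
f=lambda s,x,y,w,h,k:cv2.resize(s['pixels'][y:y+h,x:x+w,::-1],None,fx=k,fy=k,interpolation=cv2.INTER_CUBIC)
cv2.imwrite('pics/c7.png',np.hstack([f(s,290,170,60,60,6),f(t,335,165,60,60,6)]))"
```

```text
t [0.8144 0.0235 0.1944] r [-6.0000e-04  1.1000e-03  2.9935e+00] mm 335.0 q [-0.66  0.31  1.77 -0.    1.07 -0.65] time 5.7
```

View pics/c7.png

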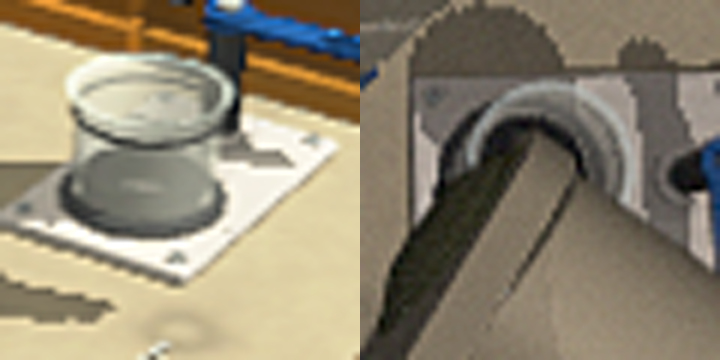

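The tube looks right: the black ring shows as a flat dark band at its bottom (side crop 145,190). Now brass.

Emit:
carry_out:
  deltas:
    - {"fingers":100,"tx":0.8,"ty":0.02,"tz":0,"rx":0,"ry":0,"rz":1}
    - {"fingers":100,"tx":0.8,"ty":0.02,"tz":0,"rx":0,"ry":0,"rz":1}
    - {"fingers":100,"tx":0.8,"ty":0.02,"tz":0,"rx":0,"ry":0,"rz":1}
    - {"fingers":100,"tx":0.8,"ty":0.02,"tz":0,"rx":0,"ry":0,"rz":1}
    - {"fingers":100,"tx":0.8,"ty":0.02,"tz":0,"rx":0,"ry":0,"rz":1}

```text
time: 6.3
tool_pos: [0.4462, 0.0412, 0.138]
tcp_rot: [0.0, 0.867, 0.498, 0.0]
wrist_force: [1.5, 0.2, 0.1]
finger_gap: 0.0851
grip_force: 0.0
```

```bash
python3 go.py 0.4475 0.1362 0.09 0
```

```text
t [ 0.2068 -0.1169  0.1199] r [ 1.5000e-03 -1.4000e-03  1.9924e+00] mm 106.0 q [-0.17  0.25  1.85 -0.    1.04  0.36] time 6.3
```

Emit:
carry_out:
  deltas:
    - {"fingers":100,"tx":0.207,"ty":-0.117,"tz":0.12,"rx":0,"ry":0,"rz":1}
    - {"fingers":100,"tx":0.207,"ty":-0.117,"tz":0.12,"rx":0,"ry":0,"rz":1}
    - {"fingers":100,"tx":0.207,"ty":-0.117,"tz":0.12,"rx":0,"ry":0,"rz":1}
    - {"fingers":100,"tx":0.207,"ty":-0.117,"tz":0.12,"rx":0,"ry":0,"rz":1}

```text
time: 6.7
tool_pos: [0.4462, 0.1369, 0.0885]
tcp_rot: [-0.0, 0.966, 0.258, -0.001]
wrist_force: [0.4, -0.2, 0.4]
finger_gap: 0.0851
grip_force: 0.0
```

Emit:
carry_out:
  deltas:
    - {"fingers":100,"tx":0,"ty":0,"tz":0,"rx":0,"ry":0,"rz":0.99}
    - {"fingers":100,"tx":0,"ty":0,"tz":0,"rx":0,"ry":0,"rz":0.99}
    - {"fingers":100,"tx":0,"ty":0,"tz":0,"rx":0,"ry":0,"rz":0.99}
    - {"fingers":100,"tx":0,"ty":0,"tz":0,"rx":0,"ry":0,"rz":0.99}
    - {"fingers":100,"tx":0,"ty":0,"tz":0,"rx":0,"ry":0,"rz":0.99}

```text
time: 7.2
tool_pos: [0.4472, 0.1349, 0.0898]
tcp_rot: [0.0, 1.0, 0.003, 0.0]
wrist_force: [-0.0, 0.9, -0.2]
finger_gap: 0.0852
grip_force: 0.0
```

```bash
python3 go.py 0.4475 0.1362 0.002 0; python3 -c "
from m import *
s=shot('side');B=blob(s,(263,281),21,brass);print(B,onz(s,B[0],.008))"
```

```text
t [ 0.0008 -0.0032  0.2194] r [ 0.     -0.0007  0.0097] mm 87.0 q [ 0.04  0.36  1.84 -0.    0.94  1.61] time 7.2
(array([262.71843338, 280.5512619 ]), (19.784238815307617, 26.144742965698242), 90.64665222167969) [[0.44834682 0.13664677 0.008     ]]
```

Emit:
carry_out:
  deltas:
    - {"fingers":100,"tx":0.001,"ty":-0.003,"tz":0.1,"rx":0,"ry":0,"rz":0}
    - {"fingers":100,"tx":0.001,"ty":-0.003,"tz":0.18,"rx":0,"ry":0,"rz":0}
    - {"fingers":100,"tx":0.001,"ty":-0.003,"tz":0.221,"rx":0,"ry":0,"rz":0}
    - {"fingers":100,"tx":0.001,"ty":-0.003,"tz":0.221,"rx":0,"ry":0,"rz":0}
    - {"fingers":60,"tx":0.001,"ty":-0.003,"tz":0.221,"rx":0,"ry":0,"rz":0}
    - {"fingers":60,"tx":0.001,"ty":-0.003,"tz":0.221,"rx":0,"ry":0,"rz":0}
    - {"fingers":60,"tx":0.001,"ty":-0.003,"tz":0.221,"rx":0,"ry":0,"rz":0}
    - {"fingers":60,"tx":0.001,"ty":-0.003,"tz":0.221,"rx":0,"ry":0,"rz":0}
  grip_force: 50

```text
time: 8.05
tool_pos: [0.448, 0.1363, 0.0029]
tcp_rot: [-0.0, 1.0, 0.003, 0.001]
wrist_force: [-2.2, -0.6, 7.0]
finger_gap: 0.0566
grip_force: 52.1
```

```bash
python3 go.py 0.45 -0.255 0.13 0;python3 go.py 0.53 -0.2553 0.13 0
```

```text
t [-3.000e-04  9.781e-01 -3.178e-01] r [-0.0003 -0.0052  0.0119] mm 411.0 q [0.04 0.52 1.9  0.   0.72 1.61] time 8.05
t [ 0.1997  0.9801 -0.3173] r [-0.0003 -0.0052  0.0119] mm 419.0 q [0.04 0.52 1.9  0.   0.72 1.61] time 8.05
```

Emit:
carry_out:
  deltas:
    - {"fingers":60,"tx":-0.01,"ty":0,"tz":-0.04,"rx":0,"ry":0,"rz":0.012}
    - {"fingers":60,"tx":-0.02,"ty":0,"tz":-0.14,"rx":0,"ry":0,"rz":0.012}
    - {"fingers":60,"tx":-0.02,"ty":0,"tz":-0.26,"rx":0,"ry":0,"rz":0.012}
    - {"fingers":60,"tx":-0.02,"ty":0.06,"tz":-0.32,"rx":0,"ry":0,"rz":0.012}
    - {"fingers":60,"tx":-0.02,"ty":0.16,"tz":-0.32,"rx":0,"ry":0,"rz":0.012}
    - {"fingers":60,"tx":-0.02,"ty":0.28,"tz":-0.32,"rx":0,"ry":0,"rz":0.012}
    - {"fingers":60,"tx":-0.02,"ty":0.4,"tz":-0.32,"rx":0,"ry":0,"rz":0.012}
    - {"fingers":60,"tx":-0.02,"ty":0.52,"tz":-0.32,"rx":0,"ry":0,"rz":0.012}
    - {"fingers":60,"tx":-0.02,"ty":0.64,"tz":-0.32,"rx":0,"ry":0,"rz":0.012}
    - {"fingers":60,"tx":-0.02,"ty":0.76,"tz":-0.32,"rx":0,"ry":0,"rz":0.012}

```text
time: 9.05
tool_pos: [0.4404, -0.1698, 0.1302]
tcp_rot: [0.0, 1.0, -0.0, 0.001]
wrist_force: [1.3, 0.7, -2.3]
finger_gap: 0.0567
grip_force: 56.3
```

```bash
python3 go.py 0.53 -0.2553 0.13 0
```

```text
t [0.2241 0.2136 0.0008] r [ 0.0012 -0.0021 -0.0009] mm 123.0 q [-0.62  0.31  1.79  0.    1.04  0.95] time 9.05
```

Emit:
carry_out:
  deltas:
    - {"fingers":60,"tx":0.03,"ty":0.11,"tz":0,"rx":0,"ry":0,"rz":0}
    - {"fingers":60,"tx":0.09,"ty":0.19,"tz":0,"rx":0,"ry":0,"rz":0}
    - {"fingers":60,"tx":0.17,"ty":0.212,"tz":0,"rx":0,"ry":0,"rz":0}
    - {"fingers":60,"tx":0.223,"ty":0.212,"tz":0,"rx":0,"ry":0,"rz":0}
    - {"fingers":60,"tx":0.223,"ty":0.212,"tz":0.05,"rx":0,"ry":0,"rz":0}
    - {"fingers":60,"tx":0.223,"ty":0.212,"tz":0.1,"rx":0,"ry":0,"rz":0}
    - {"fingers":60,"tx":0.223,"ty":0.212,"tz":0.12,"rx":0,"ry":0,"rz":0}
    - {"fingers":60,"tx":0.223,"ty":0.212,"tz":0.12,"rx":0,"ry":0,"rz":0}

```text
time: 9.85
tool_pos: [0.5295, -0.2524, 0.0809]
tcp_rot: [-0.0, 1.0, -0.0, -0.001]
wrist_force: [-0.0, -0.3, -2.7]
finger_gap: 0.0565
grip_force: 56.2
```

```bash
python3 go.py 0.53 -0.2553 0.067 0
```

```text
t [0.0013 0.0073 0.0348] r [-0.0019  0.0025 -0.0009] mm 14.0 q [-0.64  0.6   1.48 -0.    1.06  0.93] time 9.85
```

Emit:
carry_out:
  deltas:
    - {"fingers":60,"tx":0.001,"ty":0.0073,"tz":0,"rx":0,"ry":0,"rz":0}
    - {"fingers":60,"tx":0.001,"ty":0.0073,"tz":0.02,"rx":0,"ry":0,"rz":0}
    - {"fingers":60,"tx":0.001,"ty":0.0073,"tz":0.0345,"rx":0,"ry":0,"rz":0}
    - {"fingers":60,"tx":0.001,"ty":0.0073,"tz":0.0345,"rx":0,"ry":0,"rz":0}
    - {"fingers":60,"tx":0.001,"ty":0.0073,"tz":0.0345,"rx":0,"ry":0,"rz":0}

```text
time: 10.35
tool_pos: [0.5303, -0.2556, 0.0674]
tcp_rot: [-0.0, 1.0, -0.0, -0.0]
wrist_force: [0.1, 0.6, -3.2]
finger_gap: 0.0569
grip_force: 56.2
```

```bash
python3 go.py 0.53 -0.2553 0.067 0;python3 -c "
from m import *
s=shot('side');B=blob(s,(315,185),21,brass);print(B,onz(s,B[0],.072))"
```

```text
t [-0.0008 -0.0008  0.0011] r [-0.0002  0.0004 -0.0014] mm 0.0 q [-0.65  0.62  1.49 -0.    1.04  0.92] time 10.35
(array([319.25457954, 181.83361435]), (12.197763442993164, 17.02263069152832), 178.78529357910156) [[ 0.52436112 -0.26777237  0.072     ]]
```

Emit:
carry_out:
  deltas:
    - {"fingers":88,"tx":0,"ty":0,"tz":0,"rx":0,"ry":0,"rz":0}
    - {"fingers":88,"tx":0,"ty":0,"tz":0,"rx":0,"ry":0,"rz":0}
    - {"fingers":88,"tx":0,"ty":0,"tz":0,"rx":0,"ry":0,"rz":0}
    - {"fingers":88,"tx":0,"ty":0,"tz":-0.05,"rx":0,"ry":0,"rz":0}
    - {"fingers":88,"tx":0,"ty":0,"tz":-0.16,"rx":0,"ry":0,"rz":0}
    - {"fingers":100,"tx":-0.09,"ty":0,"tz":-0.18,"rx":0,"ry":0,"rz":0}
    - {"fingers":100,"tx":-0.19,"ty":-0.06,"tz":-0.18,"rx":0,"ry":0,"rz":0}
    - {"fingers":100,"tx":-0.2,"ty":-0.18,"tz":-0.18,"rx":0,"ry":0,"rz":0}

```text
time: 11.2
tool_pos: [0.4478, -0.1847, 0.1399]
tcp_rot: [0.0, 1.0, -0.003, -0.0]
wrist_force: [1.9, 0.6, 0.5]
finger_gap: 0.0854
grip_force: 0.0
```

```bash
cat > tube.py <<'E'
from m import *
s=shot('side')
w=lambda h:brass(h)&True
f=lambda h:(h[...,1]>70)&(h[...,0]>12)&(h[...,0]<32)
for F in(brass,f):
    B=blob(s,(315,198),20,F);print(B)
# predicted outlines of rings at each level
for z in(.016,.032,.048): print(z,proj(s,[[.53,-.2553,z]]))
E
python3 tube.py; python3 go.py 0.454 0.2685 0.08 0; python3 -c "
from m import *
s=shot('side')
f=lambda s,x,y,w,h,k:cv2.resize(s['pixels'][y:y+h,x:x+w,::-1],None,fx=k,fy=k,interpolation=cv2.INTER_CUBIC)
cv2.imwrite('pics/c8.png',f(s,270,150,100,80,7))"
```

```text
(array([332.16809082, 182.1861434 ]), (4.259678840637207, 7.869969367980957), 6.398390769958496)
(array([312.4955368 , 192.89242363]), (8.224427223205566, 15.682672500610352), 85.67340850830078)
0.016 [[314.33354742 200.24715791]]
0.032 [[314.64481733 195.36710512]]
0.048 [[314.95895132 190.43363823]]
t [ 0.0142 -1.1144  0.1525] r [-0.0056  0.0027 -0.0025] mm 449.0 q [-0.62  0.32  1.75  0.    1.08  0.95] time 11.25
```

```bash
python3 -c "
from m import *
s=shot('side');p=s['pixels'].astype(int)
print('r-b rows 176..214, cols 298..330 step2')
for v in range(176,215,2): print(v,' '.join('%3d'%(p[v,u,0]-p[v,u,2]) for u in range(296,336,2)))
for z in(.024,.040): 
  a=np.radians(np.arange(0,360,45));print(z,proj(s,np.c_[.53+.03*np.cos(a),-.2553+.03*np.sin(a),0*a+z]).round().astype(int).tolist())"
```

```text
r-b rows 176..214, cols 298..330 step2
176  56  42  74  92 106 101 101 100 144  80 131  92  -5  -5  -3  10   8   7  43 -37
178  61  57  58  59  53  55  65  58 102  53  55  30  -1  -1   1   9   0 -12  67  56
180  59  57  60  57  37  11  19  21  31  18  12  12  13   7   7   2  -1 -20 167 171
182  58  60  60  13  22  27  32  27  23  21  25  30  21  11  12  10   0  66  85  80
184  58  61  57  15  17  24  33  34  36  37  36  34  21  12  12   9   8  68  91  88
186  58  57  62  22  32  30  31  30  33  27  14  12  22  27  10   8   6  36  48  53
188  56  58  59  18  22  23  30  41  33  30  18  17  18  22   9   9   0  51  59  63
190  57  58  57  42  13  74  85  73  86 129 153 113  49  11  12   6  -2  30  13  10
192  57  58  59  37  49  16  34  81  63  42  61  86  53  42   8  10   9  17  22  17
194  58  58  60  38  52  80  81  63  30  20  22  25  27  57  32  16  13  14  28  23
196  60  61  64  22  32  49  76  80  78  82  61  48  51  47  25  23  21  22  17  17
198  34  26  18   7  31  38  37  34  36  43  46  43  40  42  22  20  18  17  18  18
200  28  19   9  11   9  35  40  38  40  40  42  42  45  36  10  13  17  17  19  18
202  19  21   1   8   8   5  11  26  34  41  43  28  15  11  18   2  23  18  17  16
204  20  23   9   1   2  10  10  10  12  13  11  13  14  13  11   3  21  17  16  19
206  19  19  27  14  -1   2   3   6   9  11  10   9   4   3   2  19  17  17  25  59
208  18  24  12  10  31  14   1   0   1   1   2   1   6  15  30  16  20  27  61  59
210  29  22  11  18  26  13   3   1  20  28  26  13   5  16  17  14  28  62  58  59
212  61  61  62  54  32  12  19  26  15  15  14  19  15  15  15  30  60  57  54  56
214  60  59  58  59  61  64  55  31  12  19  29   7  11  15  42  61  58  57  57  59
0.024 [[305, 195], [304, 199], [309, 202], [317, 203], [324, 201], [324, 197], [319, 194], [312, 193]]
0.04 [[306, 190], [305, 194], [310, 197], [318, 198], [324, 196], [325, 192], [320, 189], [312, 188]]
```

Brass occupies rows 190–203 in the side view, exactly where a flat ring from z=0.024 to 0.040 projects. Now the white ring.

Emit:
carry_out:
  deltas:
    - {"fingers":100,"tx":0,"ty":-1,"tz":0,"rx":0,"ry":0,"rz":0}
    - {"fingers":100,"tx":0,"ty":-1,"tz":0,"rx":0,"ry":0,"rz":0}
    - {"fingers":100,"tx":0,"ty":-1,"tz":0,"rx":0,"ry":0,"rz":0}
    - {"fingers":100,"tx":0,"ty":-1,"tz":0,"rx":0,"ry":0,"rz":0}
    - {"fingers":100,"tx":0,"ty":-1,"tz":0,"rx":0,"ry":0,"rz":0}
    - {"fingers":100,"tx":0,"ty":-1,"tz":0,"rx":0,"ry":0,"rz":0}
    - {"fingers":100,"tx":0,"ty":-1,"tz":0,"rx":0,"ry":0,"rz":0}
    - {"fingers":100,"tx":0,"ty":-1,"tz":0,"rx":0,"ry":0,"rz":0}
    - {"fingers":100,"tx":0,"ty":-1,"tz":0,"rx":0,"ry":0,"rz":0}

```text
time: 12.25
tool_pos: [0.4507, 0.2209, 0.1396]
tcp_rot: [-0.001, 1.0, 0.002, 0.001]
wrist_force: [-0.0, -0.1, -1.3]
finger_gap: 0.0854
grip_force: 0.0
```

```bash
python3 go.py 0.4545 0.2685 0.06 0; python3 -c "
from m import *
s=shot('side')
w2=lambda h:(h[...,2]>158)&(h[...,1]<50)
B=blob(s,(225,312),22,w2);print(B,onz(s,B[0],.008))"
```

```text
t [ 0.0098 -0.1188  0.1992] r [-0.0021 -0.0022  0.0095] mm 92.0 q [0.22 0.36 1.69 0.   1.09 1.79] time 12.25
(array([225.22302246, 310.71375275]), (23.063844680786133, 28.30856704711914), 100.2532958984375) [[0.45594748 0.26666457 0.008     ]]
```

Emit:
carry_out:
  deltas:
    - {"fingers":100,"tx":0.01,"ty":-0.119,"tz":0.1,"rx":0,"ry":0,"rz":0}
    - {"fingers":100,"tx":0.01,"ty":-0.119,"tz":0.199,"rx":0,"ry":0,"rz":0}
    - {"fingers":100,"tx":0.01,"ty":-0.119,"tz":0.199,"rx":0,"ry":0,"rz":0}
    - {"fingers":100,"tx":0.01,"ty":-0.119,"tz":0.199,"rx":0,"ry":0,"rz":0}

```text
time: 12.7
tool_pos: [0.4555, 0.2628, 0.0605]
tcp_rot: [0.0, 1.0, -0.001, -0.0]
wrist_force: [-0.1, 0.1, 0.8]
finger_gap: 0.0854
grip_force: 0.0
```

```bash
python3 go.py 0.4546 0.2685 0.002 0
```

```text
t [-0.0021 -0.0142  0.1462] r [ 0.0008  0.001  -0.0036] mm 58.0 q [ 0.3   0.52  1.69 -0.    0.94  1.87] time 12.7
```

Emit:
carry_out:
  deltas:
    - {"fingers":100,"tx":-0.002,"ty":-0.014,"tz":0.07,"rx":0,"ry":0,"rz":0}
    - {"fingers":100,"tx":-0.002,"ty":-0.014,"tz":0.13,"rx":0,"ry":0,"rz":0}
    - {"fingers":100,"tx":-0.002,"ty":-0.014,"tz":0.147,"rx":0,"ry":0,"rz":0}
    - {"fingers":100,"tx":-0.002,"ty":-0.014,"tz":0.147,"rx":0,"ry":0,"rz":0}
    - {"fingers":60,"tx":-0.002,"ty":-0.014,"tz":0.147,"rx":0,"ry":0,"rz":0}
    - {"fingers":60,"tx":-0.002,"ty":-0.014,"tz":0.147,"rx":0,"ry":0,"rz":0}
    - {"fingers":60,"tx":-0.002,"ty":-0.014,"tz":0.147,"rx":0,"ry":0,"rz":0}
    - {"fingers":60,"tx":-0.002,"ty":-0.014,"tz":0.147,"rx":0,"ry":0,"rz":0}
  grip_force: 40

```text
time: 13.5
tool_pos: [0.4549, 0.2697, 0.0029]
tcp_rot: [-0.0, 1.0, -0.0, 0.001]
wrist_force: [-1.0, -2.2, 7.8]
finger_gap: 0.0572
grip_force: 41.9
```

```bash
python3 go.py 0.445 0.2685 0.13 0
```

```text
t [-0.024   0.0028 -0.3179] r [-0.001  -0.005  -0.0014] mm 127.0 q [ 0.31  0.62  1.71 -0.    0.81  1.89] time 13.5
```

Emit:
carry_out:
  deltas:
    - {"fingers":60,"tx":-0.01,"ty":0,"tz":-0.04,"rx":0,"ry":0,"rz":0}
    - {"fingers":60,"tx":-0.025,"ty":0,"tz":-0.14,"rx":0,"ry":0,"rz":0}
    - {"fingers":60,"tx":-0.035,"ty":0,"tz":-0.26,"rx":0,"ry":0,"rz":0}
    - {"fingers":60,"tx":-0.035,"ty":0.06,"tz":-0.32,"rx":0,"ry":0,"rz":0}
    - {"fingers":60,"tx":-0.035,"ty":0.18,"tz":-0.32,"rx":0,"ry":0,"rz":0}
    - {"fingers":60,"tx":-0.035,"ty":0.3,"tz":-0.32,"rx":0,"ry":0,"rz":0}
    - {"fingers":60,"tx":-0.035,"ty":0.42,"tz":-0.32,"rx":0,"ry":0,"rz":0}
    - {"fingers":60,"tx":-0.035,"ty":0.54,"tz":-0.32,"rx":0,"ry":0,"rz":0}
    - {"fingers":60,"tx":-0.035,"ty":0.66,"tz":-0.32,"rx":0,"ry":0,"rz":0}
    - {"fingers":60,"tx":-0.035,"ty":0.78,"tz":-0.32,"rx":0,"ry":0,"rz":0}

```text
time: 14.5
tool_pos: [0.4395, -0.0444, 0.1301]
tcp_rot: [0.0, 1.0, -0.0, 0.001]
wrist_force: [0.9, 1.1, -0.5]
finger_gap: 0.057
grip_force: 43.8
```

```bash
python3 go.py 0.53 -0.2553 0.13 0
```

```text
t [0.2266 0.5272 0.0009] r [ 0.0012 -0.0032 -0.0012] mm 229.0 q [-0.37  0.25  1.87  0.    1.02  1.2 ] time 14.5
```

Emit:
carry_out:
  deltas:
    - {"fingers":60,"tx":0,"ty":0.12,"tz":0,"rx":0,"ry":0,"rz":0}
    - {"fingers":60,"tx":0,"ty":0.24,"tz":0,"rx":0,"ry":0,"rz":0}
    - {"fingers":60,"tx":0,"ty":0.36,"tz":0,"rx":0,"ry":0,"rz":0}
    - {"fingers":60,"tx":0.02,"ty":0.46,"tz":0,"rx":0,"ry":0,"rz":0}
    - {"fingers":60,"tx":0.1,"ty":0.515,"tz":0,"rx":0,"ry":0,"rz":0}
    - {"fingers":60,"tx":0.18,"ty":0.526,"tz":0,"rx":0,"ry":0,"rz":0}
    - {"fingers":60,"tx":0.226,"ty":0.526,"tz":0.03,"rx":0,"ry":0,"rz":0}
    - {"fingers":60,"tx":0.226,"ty":0.526,"tz":0.09,"rx":0,"ry":0,"rz":0}
    - {"fingers":60,"tx":0.226,"ty":0.526,"tz":0.12,"rx":0,"ry":0,"rz":0}
    - {"fingers":60,"tx":0.226,"ty":0.526,"tz":0.12,"rx":0,"ry":0,"rz":0}

```text
time: 15.5
tool_pos: [0.5291, -0.2524, 0.0801]
tcp_rot: [-0.001, 1.0, -0.0, -0.001]
wrist_force: [0.1, 0.6, 0.2]
finger_gap: 0.0568
grip_force: 43.8
```

```bash
python3 go.py 0.53 -0.2553 0.067 0
```

```text
t [0.0024 0.0074 0.0327] r [-0.0033  0.0045 -0.0016] mm 13.0 q [-0.64  0.6   1.48 -0.    1.06  0.93] time 15.5
```

Emit:
carry_out:
  deltas:
    - {"fingers":60,"tx":0.002,"ty":0.0074,"tz":0,"rx":0,"ry":0,"rz":0}
    - {"fingers":60,"tx":0.002,"ty":0.0074,"tz":0.02,"rx":0,"ry":0,"rz":0}
    - {"fingers":60,"tx":0.002,"ty":0.0074,"tz":0.033,"rx":0,"ry":0,"rz":0}
    - {"fingers":60,"tx":0.002,"ty":0.0074,"tz":0.033,"rx":0,"ry":0,"rz":0}
    - {"fingers":60,"tx":0.002,"ty":0.0074,"tz":0.033,"rx":0,"ry":0,"rz":0}

```text
time: 16.0
tool_pos: [0.5307, -0.2558, 0.068]
tcp_rot: [0.0, 1.0, -0.0, 0.0]
wrist_force: [0.3, 0.9, -0.8]
finger_gap: 0.0568
grip_force: 43.8
```

```bash
python3 go.py 0.53 -0.2553 0.067 0
```

```text
t [-0.0019 -0.0013  0.0025] r [ 0.     -0.0001 -0.0015] mm 1.0 q [-0.65  0.62  1.48  0.    1.04  0.92] time 16.0
```

Emit:
carry_out:
  deltas:
    - {"fingers":60,"tx":-0.002,"ty":-0.001,"tz":0.002,"rx":0,"ry":0,"rz":0}
    - {"fingers":88,"tx":-0.002,"ty":-0.001,"tz":0.002,"rx":0,"ry":0,"rz":0}
    - {"fingers":88,"tx":-0.002,"ty":-0.001,"tz":0.002,"rx":0,"ry":0,"rz":0}
    - {"fingers":88,"tx":-0.002,"ty":-0.001,"tz":0.002,"rx":0,"ry":0,"rz":0}
    - {"fingers":88,"tx":-0.002,"ty":-0.001,"tz":-0.05,"rx":0,"ry":0,"rz":0}
    - {"fingers":88,"tx":-0.002,"ty":0,"tz":-0.16,"rx":0,"ry":0,"rz":0}
    - {"fingers":60,"tx":-0.1,"ty":0,"tz":-0.25,"rx":0,"ry":0,"rz":0}
    - {"fingers":30,"tx":-0.2,"ty":0,"tz":-0.25,"rx":0,"ry":0,"rz":0}
    - {"fingers":0,"tx":-0.3,"ty":-0.08,"tz":-0.25,"rx":0,"ry":0,"rz":0}
    - {"fingers":0,"tx":-0.35,"ty":-0.15,"tz":-0.25,"rx":0,"ry":0,"rz":0}

```text
time: 17.0
tool_pos: [0.3885, -0.1948, 0.1679]
tcp_rot: [-0.0, 1.0, -0.001, -0.0]
wrist_force: [0.5, -0.4, -0.2]
finger_gap: 0.0171
grip_force: 0.0
```

```bash
python3 -c "
from m import *
s=shot('side');t=shot('top')
f=lambda s,x,y,w,h,k:cv2.resize(s['pixels'][y:y+h,x:x+w,::-1],None,fx=k,fy=k,interpolation=cv2.INTER_CUBIC)
cv2.imwrite('pics/c9.png',np.hstack([f(s,290,160,80,70,5),f(t,335,165,80,70,5)]))
for z in(.040,.056): 
  a=np.radians(np.arange(0,360,45));print(z,((proj(s,np.c_[.53+.03*np.cos(a),-.2553+.03*np.sin(a),0*a+z])-[290,160])*5).round().astype(int).tolist())
B=blob(t,(401,219),10,red);print(B,onz(t,B[0],.095),onz(s,blob(s,(355,172),10,red)[0],.095))
print(monitor.read_state()['tool_pos'])"
```

```text
0.04 [[79, 151], [74, 169], [99, 185], [139, 189], [170, 178], [174, 160], [149, 145], [110, 141]]
0.056 [[80, 126], [75, 144], [100, 160], [141, 163], [172, 153], [176, 135], [150, 120], [111, 117]]
(array([401.69190025, 219.89226913]), (4.843638896942139, 7.206149101257324), 87.8681411743164) [[ 0.45013862 -0.34054444  0.095     ]] [[ 0.44506083 -0.31830609  0.095     ]]
[ 0.38870769 -0.19314866  0.16812518]
```

View pics/c9.png

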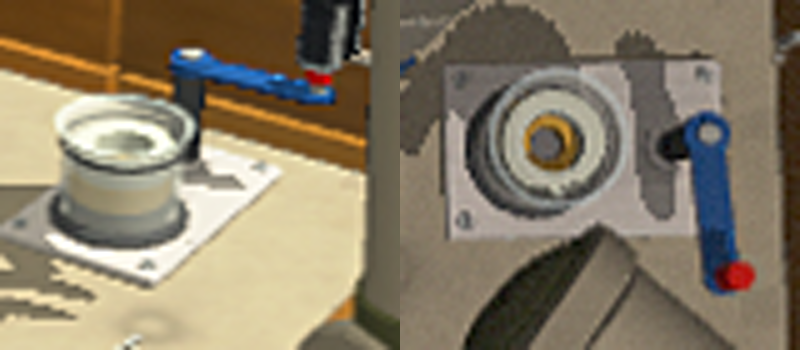

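Stack is right: white ring level on top, brass seen through its hole (top crop 550,143). Keeper knob at (0.450,-0.340). Pinch the knob and swing it along its arc.

```bash
python3 go.py 0.4502 -0.3405 0.15 0
```

```text
t [0.1538 0.3684 0.0449] r [-0.0018  0.0014 -0.0003] mm 160.0 q [-0.73  0.18  1.85  0.    1.12  0.84] time 17.1
```

Emit:
carry_out:
  deltas:
    - {"fingers":60,"tx":0.04,"ty":0.1,"tz":0.02,"rx":0,"ry":0,"rz":0}
    - {"fingers":60,"tx":0.08,"ty":0.2,"tz":0.045,"rx":0,"ry":0,"rz":0}
    - {"fingers":60,"tx":0.12,"ty":0.3,"tz":0.045,"rx":0,"ry":0,"rz":0}
    - {"fingers":60,"tx":0.154,"ty":0.368,"tz":0.045,"rx":0,"ry":0,"rz":0}
    - {"fingers":60,"tx":0.154,"ty":0.368,"tz":0.045,"rx":0,"ry":0,"rz":0}
    - {"fingers":60,"tx":0.154,"ty":0.368,"tz":0.045,"rx":0,"ry":0,"rz":0}
  grip_force: 20

```text
time: 17.7
tool_pos: [0.4523, -0.3432, 0.1494]
tcp_rot: [-0.0, 1.0, -0.001, -0.0]
wrist_force: [1.3, 1.2, -0.2]
finger_gap: 0.0515
grip_force: 0.0
```

```bash
python3 go.py 0.4502 -0.3405 0.089 0
```

```text
t [-0.0053 -0.0065  0.151 ] r [-0.0011  0.0008 -0.0021] mm 60.0 q [-0.86  0.48  1.48  0.    1.18  0.72] time 17.7
```

Emit:
carry_out:
  deltas:
    - {"fingers":60,"tx":-0.005,"ty":-0.0065,"tz":0.06,"rx":0,"ry":0,"rz":0}
    - {"fingers":60,"tx":-0.005,"ty":-0.0065,"tz":0.12,"rx":0,"ry":0,"rz":0}
    - {"fingers":60,"tx":-0.005,"ty":-0.0065,"tz":0.151,"rx":0,"ry":0,"rz":0}
    - {"fingers":60,"tx":-0.005,"ty":-0.0065,"tz":0.151,"rx":0,"ry":0,"rz":0}
    - {"fingers":5,"tx":-0.005,"ty":-0.0065,"tz":0.151,"rx":0,"ry":0,"rz":0}
    - {"fingers":5,"tx":-0.005,"ty":-0.0065,"tz":0.151,"rx":0,"ry":0,"rz":0}
    - {"fingers":5,"tx":-0.005,"ty":-0.0065,"tz":0.151,"rx":0,"ry":0,"rz":0}
    - {"fingers":5,"tx":-0.005,"ty":-0.0065,"tz":0.151,"rx":0,"ry":0,"rz":0}

```text
time: 18.5
tool_pos: [0.4507, -0.3407, 0.0906]
tcp_rot: [0.001, 1.0, -0.0, 0.001]
wrist_force: [-1.3, 1.1, 7.6]
finger_gap: 0.0153
grip_force: 21.4
```

```bash
python3 -c "
from h import *
st=monitor.read_state();p=st['tool_pos'];print(p,st['finger_gap'],st['wrist_force'],st['q'].round(2))
c=np.array([.5305,-.3345]);v=p[:2]-c;r=np.linalg.norm(v);th=np.arctan2(-v[0],v[1]);print(r,th)
M=rot(st['tcp_rot'])
for k in np.linspace(th,-.03,15)[1:]:
    q=np.r_[c+.08*np.array([-np.sin(k),np.cos(k)]),p[2]];print(round(k,2),(M.T@(q-p)/.4).round(3))
"
```

```text
[ 0.45071481 -0.34070982  0.09063963] 0.015264792367502297 [-1.29327561  1.06118822  7.56895482] [-0.85  0.54  1.55  0.    1.05  0.72]
0.08002648781423899 1.6484714642211205
1.53 [-0.    -0.024 -0.   ]
1.41 [ 0.002 -0.048 -0.   ]
1.29 [ 0.007 -0.071 -0.   ]
1.17 [ 0.015 -0.094 -0.   ]
1.05 [ 0.026 -0.115 -0.   ]
0.93 [ 0.039 -0.135 -0.   ]
0.81 [ 0.055 -0.154 -0.   ]
0.69 [ 0.072 -0.17  -0.   ]
0.57 [ 0.092 -0.184 -0.   ]
0.45 [ 0.112 -0.196 -0.   ]
0.33 [ 0.135 -0.205 -0.   ]
0.21 [ 0.158 -0.211 -0.   ]
0.09 [ 0.181 -0.215 -0.   ]
-0.03 [ 0.205 -0.216 -0.   ]
```

Emit:
carry_out:
  deltas:
    - {"fingers":5,"tx":0,"ty":-0.024,"tz":-0.003,"rx":0,"ry":0,"rz":0}
    - {"fingers":5,"tx":0.002,"ty":-0.048,"tz":-0.003,"rx":0,"ry":0,"rz":0}
    - {"fingers":5,"tx":0.007,"ty":-0.071,"tz":-0.003,"rx":0,"ry":0,"rz":0}
    - {"fingers":5,"tx":0.015,"ty":-0.094,"tz":-0.003,"rx":0,"ry":0,"rz":0}
    - {"fingers":5,"tx":0.026,"ty":-0.115,"tz":-0.003,"rx":0,"ry":0,"rz":0}
    - {"fingers":5,"tx":0.039,"ty":-0.135,"tz":-0.003,"rx":0,"ry":0,"rz":0}
    - {"fingers":5,"tx":0.055,"ty":-0.154,"tz":-0.003,"rx":0,"ry":0,"rz":0}
    - {"fingers":5,"tx":0.072,"ty":-0.17,"tz":-0.003,"rx":0,"ry":0,"rz":0}
    - {"fingers":5,"tx":0.092,"ty":-0.184,"tz":-0.003,"rx":0,"ry":0,"rz":0}
    - {"fingers":5,"tx":0.112,"ty":-0.196,"tz":-0.003,"rx":0,"ry":0,"rz":0}

```text
time: 19.5
tool_pos: [0.496, -0.2617, 0.0908]
tcp_rot: [0.0, 1.0, -0.0, 0.0]
wrist_force: [-1.5, -3.8, 1.1]
finger_gap: 0.0152
grip_force: 21.0
```

```bash
cat > arc.py <<'E'
from h import *
st=monitor.read_state();p=st['tool_pos'];print(p,st['finger_gap'],st['wrist_force'],st['q'].round(2))
c=np.array([.5305,-.3345]);v=p[:2]-c;r=np.linalg.norm(v);th=np.arctan2(-v[0],v[1]);print(r,th)
M=rot(st['tcp_rot'])
for k in np.linspace(th,-.03,6)[1:]:
    q=np.r_[c+.08*np.array([-np.sin(k),np.cos(k)]),p[2]];print(round(k,2),(M.T@(q-p)/.4).round(3))
t=shot('top')
im=cv2.cvtColor(t['pixels'],cv2.COLOR_RGB2HSV)[170:235,340:415].astype(int)
m=(im[...,0]>100)&(im[...,0]<125)&(im[...,1]>150)&(im[...,2]>50)
y,x=np.nonzero(m);print('blue',len(x),x.min()+340,x.max()+340,y.min()+170,y.max()+170, x.mean()+340,y.mean()+170)
E
python3 arc.py
```

```text
[ 0.4959567  -0.26168927  0.09083959] 0.015187781777571182 [-1.50942511 -3.78102754  1.13624025] [-0.69  0.54  1.56 -0.    1.05  0.88]
0.08058934248849213 0.44297991200226966
0.35 [ 0.018 -0.006  0.   ]
0.25 [ 0.036 -0.012  0.   ]
0.16 [ 0.055 -0.015  0.   ]
0.06 [ 0.073 -0.018  0.   ]
-0.03 [ 0.092 -0.018  0.   ]Traceback (most recent call last):
  File "arc.py", line 10, in <module>
    y,x=np.nonzero(m);print('blue',len(x),x.min()+340,x.max()+340,y.min()+170,y.max()+170, x.mean()+340,y.mean()+170)
                                          ~~~~~^^
    return umr_minimum(a, axis, None, out, keepdims, initial, where)
ValueError: zero-size array to reduction operation minimum which has no identity
```

Emit:
carry_out:
  deltas:
    - {"fingers":5,"tx":0.018,"ty":-0.006,"tz":0,"rx":0,"ry":0,"rz":0}
    - {"fingers":5,"tx":0.036,"ty":-0.012,"tz":0,"rx":0,"ry":0,"rz":0}
    - {"fingers":5,"tx":0.055,"ty":-0.015,"tz":0,"rx":0,"ry":0,"rz":0}
    - {"fingers":5,"tx":0.073,"ty":-0.018,"tz":0,"rx":0,"ry":0,"rz":0}
    - {"fingers":5,"tx":0.092,"ty":-0.018,"tz":0,"rx":0,"ry":0,"rz":0}
    - {"fingers":5,"tx":0.092,"ty":-0.018,"tz":0,"rx":0,"ry":0,"rz":0}

```text
time: 20.15
tool_pos: [0.5326, -0.2526, 0.0906]
tcp_rot: [-0.002, 1.0, -0.0, -0.0]
wrist_force: [-0.9, 8.5, 7.9]
finger_gap: 0.0149
grip_force: 21.6
```

```bash
sed -i '/^t=/,$d' arc.py; python3 arc.py
```

```text
[ 0.53256905 -0.25257054  0.0906173 ] 0.01492189893938232 [-0.93244657  8.46232115  7.88090888] [-0.64  0.59  1.46  0.    1.09  0.93]
0.08195557751246287 -0.025248687282334016
-0.03 [ 0.     0.005 -0.   ]
-0.03 [ 0.     0.005 -0.   ]
-0.03 [ 0.     0.005 -0.   ]
-0.03 [ 0.001  0.005 -0.   ]
-0.03 [ 0.001  0.005 -0.   ]
```

Emit:
carry_out:
  deltas:
    - {"fingers":5,"tx":0.006,"ty":0.005,"tz":0,"rx":0,"ry":0,"rz":0}
    - {"fingers":5,"tx":0.012,"ty":0.005,"tz":0,"rx":0,"ry":0,"rz":0}
    - {"fingers":5,"tx":0.012,"ty":0.005,"tz":0,"rx":0,"ry":0,"rz":0}

```text
time: 20.45
tool_pos: [0.537, -0.2526, 0.0906]
tcp_rot: [-0.004, 1.0, -0.0, -0.001]
wrist_force: [-0.3, 18.5, 10.2]
finger_gap: 0.0149
grip_force: 22.1
```

```bash
python3 arc.py
```

```text
[ 0.53698581 -0.25262145  0.09055661] 0.014906196247336176 [-0.3156275  18.48681882 10.24826452] [-0.64  0.6   1.45  0.01  1.1   0.93]
0.08213502428308117 -0.07904747318703438
-0.07 [-0.002  0.005 -0.   ]
-0.06 [-0.004  0.005 -0.   ]
-0.05 [-0.006  0.005 -0.   ]
-0.04 [-0.008  0.005 -0.   ]
-0.03 [-0.01   0.005 -0.   ]
```

Emit:
carry_out:
  deltas:
    - {"fingers":5,"tx":0,"ty":-0.006,"tz":0,"rx":0,"ry":0,"rz":0}
    - {"fingers":45,"tx":0,"ty":-0.006,"tz":0,"rx":0,"ry":0,"rz":0}
    - {"fingers":45,"tx":0,"ty":-0.006,"tz":0,"rx":0,"ry":0,"rz":0}
    - {"fingers":45,"tx":0,"ty":-0.006,"tz":-0.08,"rx":0,"ry":0,"rz":0}
    - {"fingers":45,"tx":0,"ty":-0.006,"tz":-0.2,"rx":0,"ry":0,"rz":0}
    - {"fingers":45,"tx":-0.1,"ty":-0.006,"tz":-0.25,"rx":0,"ry":0,"rz":0}
    - {"fingers":45,"tx":-0.22,"ty":-0.006,"tz":-0.25,"rx":0,"ry":0,"rz":0}
    - {"fingers":45,"tx":-0.34,"ty":-0.1,"tz":-0.25,"rx":0,"ry":0,"rz":0}
    - {"fingers":45,"tx":-0.42,"ty":-0.2,"tz":-0.25,"rx":0,"ry":0,"rz":0}
    - {"fingers":45,"tx":-0.45,"ty":-0.3,"tz":-0.25,"rx":0,"ry":0,"rz":0}

```text
time: 21.45
tool_pos: [0.3559, -0.1388, 0.1904]
tcp_rot: [-0.0, 1.0, -0.002, -0.0]
wrist_force: [1.7, -0.5, 1.2]
finger_gap: 0.0383
grip_force: 0.0
```

```bash
python3 -c "
from m import *
s=shot('side');t=shot('top')
for w,c,q in((t,(367,190),20),(s,(316,176),16)):
  try:
    B=blob(w,c,q,red);print(B,onz(w,B[0],.095));last=B[0]
  except Exception as e: print('fail')
try: print(tri(t,blob(t,(367,190),20,red)[0],s,blob(s,(316,176),16,red)[0]))
except Exception: pass
p=t['pixels']
bl=lambda h:(h[...,0]>100)&(h[...,0]<125)&(h[...,1]>150)
print(blob(t,(383,191),18,bl),'home proj',proj(t,[[.5297,-.255,.095],[.53,-.295,.077]]))
B=blob(t,(279,230),1,lambda h:h[...,2]<300) if 0 else None
st=monitor.read_state();print(st['tool_pos'],st['time'],st['wrist_force'])"
```

```text
(array([368.9557972 , 191.34367752]), (4.635965824127197, 6.778234481811523), 65.69670867919922) [[ 0.53005616 -0.254612    0.095     ]]
(array([315.23933411, 175.59725094]), (4.914287090301514, 9.619606018066406), 7.697817325592041) [[ 0.53162987 -0.254403    0.095     ]]
(array([ 0.53067973, -0.25418012,  0.09531917]), np.float64(0.0014905014977369445))
(array([386.44791794, 191.99047661]), (6.515944480895996, 37.70466995239258), 87.5118637084961) home proj [[369.10283934 191.47041609]
 [381.86720348 191.76386017]]
[ 0.3556874  -0.13579293  0.19054061] 21.55 [ 0.98779829 -0.33554422  0.05883073]
```

```bash
python3 -c "
from rig import close_job
print(close_job())"
```

```text
the job is handed in; nothing more can be done
None
```

The black, brass and white rings are stacked in that order in the tube, and the keeper arm is home, its knob measured within about 1 mm of the tube's axis. I commanded no contact with the vial, tweezers or puck but did not re-measure them at the end. The job was handed in at about 21.6 s; the hand-in call returned no verdict.

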